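# Stretch the spring by the set width and hold it

## Task

Set up the spring checker: slide its left-hand jaw away from you until it is firmly shut on the round piece lying in front of the anvil and presses it against the anvil, and leave the jaw there. Then take the right-hand spring-loaded slide by its upright grip, pull it out towards you until its pointer is level with the jaw's pointer, and finish while still holding it at that mark, because it springs back when let go. Leave the two spare round pieces at the front of the plate where they lie.

Things in the scene. Friction and masses are not known exactly. Their poses are not given: they have to be found in the camera images.
- checker: Spring checker, a fixed grey base plate 280 x 170 x 12 mm lying on the bench, turned by up to 0.2 rad; origin on the bench surface, 10 mm nearer its front edge than the plate's middle. Its x axis points away from the robot along both slides, y to the left, z up. Left lane (y = +50 mm): steel anvil block and sliding jaw. Right lane (y = -50 mm): sprung carriage with a dark spring barrel behind it. Between them an aluminium strip with plain tick marks every 5 mm.
- anvil_face (a point): Middle of the anvil's flat front face (faces the robot), at x = +45, y = +50, z = +24 mm of the checker. The face is 44 mm wide, top 38 mm above the bench. Axes as the checker's.
- jaw_grip (a point): Point to grip on the jaw's upright black grip plate: 12 mm thick along the checker's x, 26 mm wide along y, its top 78 mm above the bench; this point lies in its middle, 62 mm above the bench. The plate stands clear from 38 mm above the bench upward. The point lies 28 mm behind (nearer the robot than) the jaw's front face. Moves with the jaw; axes as the checker's.
- jaw_pointer (a point): Tip of the jaw's pointer, a dark 3 mm wide bar in line with the jaw's front face, reaching right over the tick strip, 28 mm above the bench. Moves with the jaw; axes as the checker's.
- jaw (a joint): Gap between the jaw's front face and the anvil's face in m: 0 shut, 0.062 fully open; starts at 0.052 to 0.060. The jaw slides along the checker's x with a friction of 2.5 N (viscous part 4 N s/m) and stays where it is left.
- carriage_grip (a point): Point to grip on the sprung carriage's upright black grip plate, of the same size as the jaw's: 12 mm along the checker's x, 26 mm along y, top 78 mm above the bench, stands clear from 38 mm upward; this point lies in its middle, 62 mm above the bench, level with the carriage's pointer in x. Moves with the carriage; axes as the checker's.
- carriage_pointer (a point): Tip of the carriage's pointer, a dark 3 mm wide bar reaching left over the tick strip, 28 mm above the bench, facing the jaw's pointer. At rest it is level with the anvil's face. Moves with the carriage; axes as the checker's.
- carriage (a joint): Pull-out of the sprung carriage in m: 0 at rest, grows towards the robot (the checker's -x), at most 0.062. Its spring pulls back with 4 N at rest plus 180 N per m of pull-out (11 N at 40 mm). It is at the mark when its pull-out equals the jaw's gap.
- small_bearing_mid (a point): Centre of the small ball bearing, a loose steel ring of 26 mm diameter, 8 mm thick, lying flat on the plate. One of three round pieces that change places: one lies 22 to 28 mm in front of the anvil's face between anvil and jaw, the other two are spares near the plate's front corners.
- large_bearing_mid (a point): Centre of the large ball bearing, a loose steel ring of 32 mm diameter, 9 mm thick, lying flat; one of the three round pieces.
- spacer_mid (a point): Centre of the plain spacer ring, loose steel, 40 mm outside and 24 mm inside diameter, 9 mm thick, lying flat; one of the three round pieces.
Things that resemble listed ones, but are neither listed nor needed, are in the scene too. What is shaped like the part that bears small_bearing_mid but green or pink is not meant.

How it is judged:
By the outcome, as a careful person would: the job done as asked, in the order asked, and still so for the second after the job is handed in, while the arm keeps its last pose, push and grip.
It also fails if it takes over 37 s, if anything falls off the work surface, if the arm or the gripper's body presses on something with over 40 N, if the wrist force passes 120 N, or if a joint passes its speed limit or range.

## Robot

A 7-joint arm with a two-finger parallel gripper is mounted at the origin on a cart in front of the work surface, level with it; the furniture and walls round the work are solid. World frame = base frame: x ahead of the robot, y to its left, z up, the work surface at z = 0. Lengths are in mm, angles in degrees, forces in N, time in s.
With the tool pointing down it reaches from about 425 to 1025 mm from the base axis. Payload 9.4 kg.
Tool frame: the origin (TCP) lies between the finger pads; the fingertips stand 11 mm ahead of it and the grasp point (between the pads) lies 8 mm behind it (tcp_to_tips is the distance from the TCP to the fingertips, in mm); x points along the fingers, z is the direction in which the jaws open and shut, and the axes are right-handed (so a half turn about x gives the same grasp; the last joint's range is limited). The gripper opens to 93 mm and grips with 3 to 60 N. Pads are 15 mm wide; open, the fingers measure 128 mm over their backs; the gripper's body (75 mm by 188 mm) begins 65 mm behind the grasp point.
Start: joints at [72.726, 34.337, -0.143, 91.639, 0.103, 54.024, -4.572], TCP at [161.601, -706.76, 229.618] pointing down, gripper open.
Joint ranges: [-147.43, 147.43], [-19.82, 112.94], [-74.19, 73.91], [6.32, 146.72], [-59.91, 239.91], [6.04, 106.73], [-150.56, 150.56]. Speed limits (degrees/s): [127.2, 127.2, 172.46, 172.46, 180, 180, 180].

## Interface

Orientations are given as a 3x3 rotation matrix whose columns are the frame's x, y, z axes.
In Python, from station import * gives the robot as it stands. The module is installed in compiled form; this text tells all that it offers.
- The arm moves only by the tool drive_tool, never from a script. Its argument "targets" is text: rows parted by semicolons, each of 7 numbers parted by spaces: the shift along the world's x, y, z in m, then the turn, a rotation vector about the world's x, y, z in degrees, then the gripper's target within -1 to 1 (shut at 1, half-way at 0, fully open at -1). In form: dx dy dz ax ay az jaw; .... A call has 1 to 10 rows; each row shifts and turns the commanded pose from where the row before left it; what a row does not reach is not made up. A row lasts 1/8 s, in which the tool goes at most 62.5 mm and 10.7 degrees, less where a joint would pass 70% of its speed; a pose out of reach is approached as far as the arm can. A call with a gripper value outside its range is refused whole. The fingers move at their own pace and stop on an object; "squeeze" is the grip in N (left out, the last holds). Time passes only in rows, so rows that do not move let the fingers close. It gives the time, the measured TCP pose, the force and the opening at its end, in the units of the state.
- state(): the state, without advancing time (a new reading comes with each control period).
- camera(name): name is "scene" or "side" or "wrist"; returns the picture (384x512x3 uint8, blue, green, red); there is no depth.
- camera_model(name): a dict with "K" (3x3 intrinsics, pixels), "T" (4x4, takes a point from camera to world coordinates); the wrist camera has in their place "T_tool_cam" (4x4, takes a point from camera to tool coordinates, whose origin is the TCP and whose axes are the tool frame's). Camera axes: x right, y down, z forward; pixel columns grow to the right and rows downward; lengths in mm; the calibration is good to about 2 mm. A picture is of the moment at which its call begins: read the wrist's pose just before it. camera_model takes no time and is no camera call.
- finish_job(): hands the job in, once; it reports no verdict.
The state is a dict: "clock": time; "q": joint angles; "qd": joint speeds; "effort": joint torques, N m; "position": TCP position; "tcp_rot": TCP orientation; "wrist_force": force on the tool from outside, world axes, zero at the start; "torque": the same for the moment, N m; "gripper_width": finger opening in mm.
Only numpy, scipy, OpenCV 4.12 (cv2) and the standard library are available. Lean on these libraries where they do the work, as an engineer would, in place of code of your own. Each camera call takes 0.05 s, during which the arm holds its last target.

## Working session

There is one attempt and no reset: what is moved stays moved. The work goes in short steps, Python scripts to look and compute and a tool call to move; the robot and the scene stay as the last step left them, time stands still between calls to the robot, and variables do not carry over. Pictures are saved under pics/ and viewed, and the job is handed in when it is done.

Besides the shell and the picture viewer there is one more tool, called after "Request:" as name(argument=value, ...), one argument or row to a line, values as JSON. drive_tool: Moves the arm, as the interface text tells. Its arguments: {"type":"object","properties":{"targets":{"type":"string"},"squeeze":{"type":"number"}},"required":["targets"]}

```bash
mkdir -p pics
python3 - <<'E'
from station import *
import cv2,numpy as np
s=state();print(s)
for n in ("scene","side"):
    cv2.imwrite(f"pics/{n}0.png",camera(n)); m=camera_model(n);print(n,np.round(m["K"],1).tolist(),np.round(m["T"],4).tolist())
print(camera_model("wrist"))
E
```

```text
{'clock': 0.0, 'q': array([72.72377392, 34.38674094, -0.147531  , 91.68130124,  0.10152631,
       54.02392011, -4.57315395]), 'qd': array([-0.00323932,  0.10620231,  0.01765475, -0.00807921,  0.10374255,
        0.02949208, -0.01730067]), 'effort': array([ 1.40939977e-03, -7.65068293e+01,  1.49837930e+00, -2.52349019e+01,
       -5.24183130e-02,  1.71223021e-02,  1.24099779e-04]), 'position': array([ 161.53176954, -706.28077789,  228.72914505]), 'tcp_rot': array([[-4.59907685e-04,  9.74821158e-01,  2.22987664e-01],
       [ 1.53548240e-03,  2.22988113e-01, -9.74819954e-01],
       [-9.99998715e-01, -1.05933554e-04, -1.59937468e-03]]), 'wrist_force': array([-0.48489296, -0.18960457, -0.50426985]), 'torque': array([ 0.02012484, -0.00701006, -0.02306235]), 'gripper_width': 93.03847650055813}
scene [[384.6, 0.0, 257.1], [0.0, 384.6, 188.5], [0.0, 0.0, 1.0]] [[0.8963, -0.2828, 0.3415, 232.4473], [-0.4431, -0.5993, 0.6668, -411.1505], [0.016, -0.7489, -0.6625, 611.5336], [0.0, 0.0, 0.0, 1.0]]
side [[488.2, 0.0, 260.1], [0.0, 488.2, 195.4], [0.0, 0.0, 1.0]] [[0.9892, -0.0966, 0.1104, 415.3343], [-0.145, -0.5298, 0.8356, -544.1012], [-0.0222, -0.8426, -0.5381, 522.4945], [0.0, 0.0, 0.0, 1.0]]
{'K': array([[273.84676834,   0.        , 250.77780455],
       [  0.        , 273.84676834, 195.65942955],
       [  0.        ,   0.        ,   1.        ]]), 'T_tool_cam': array([[-5.32524857e-04, -2.69719604e-01,  9.62938758e-01,
        -1.54955160e+02],
       [ 2.32886388e-04, -9.62938902e-01, -2.69719516e-01,
         7.40913904e+01],
       [ 9.99999831e-01,  8.06229824e-05,  5.75602925e-04,
        -9.54119514e-01],
       [ 0.00000000e+00,  0.00000000e+00,  0.00000000e+00,
         1.00000000e+00]])}
```

View pics/scene0.png

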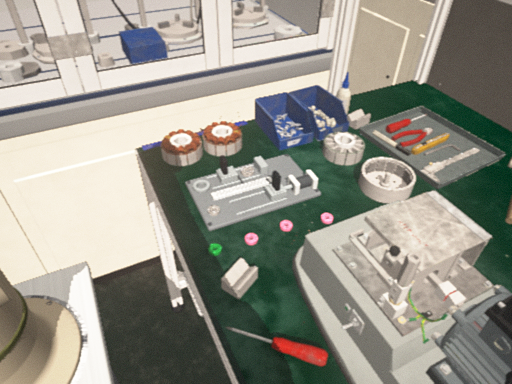

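View pics/side0.png

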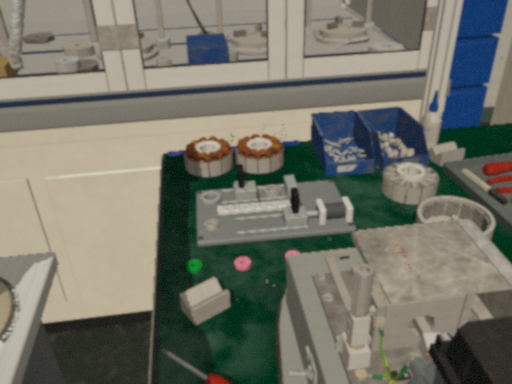

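The checker is at about (255,190) in scene. The jaw grip (far, left lane) is near (224,165) and the carriage grip (near, right lane) near (277,180). I'll enlarge both views.

Run:
```python
import cv2
a=cv2.imread("pics/scene0.png")[135:255,170:340];cv2.imwrite("pics/s1.png",cv2.resize(a,None,fx=4.7,fy=4.7,interpolation=cv2.INTER_CUBIC))
a=cv2.imread("pics/side0.png")[155:255,185:365];cv2.imwrite("pics/d1.png",cv2.resize(a,None,fx=4.4,fy=4.4,interpolation=cv2.INTER_CUBIC))
```

```text
(no output)
```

View pics/s1.png

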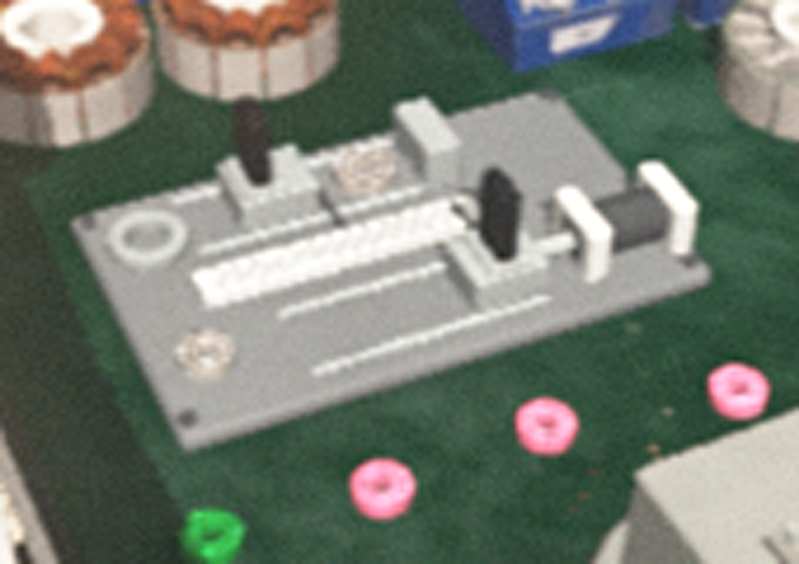

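View pics/d1.png

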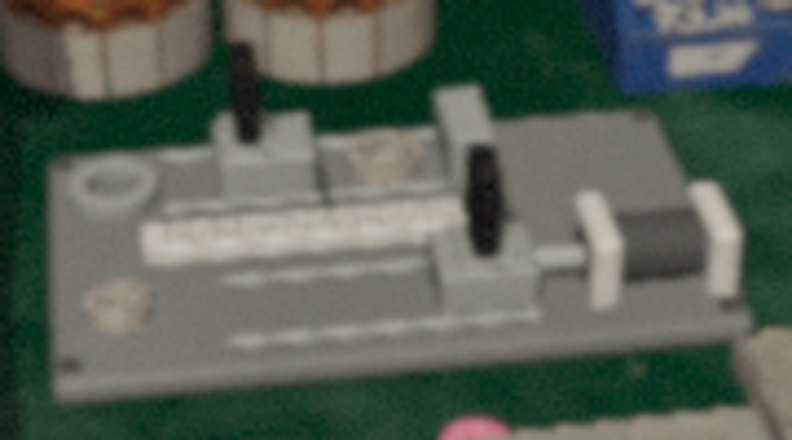

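```bash
cat > h.py <<'E'
import numpy as np
from station import *
def ray(n,p,T=None):
    m=camera_model(n);K=m["K"];T=m["T"] if T is None else T
    d=T[:3,:3]@np.linalg.solve(K,np.array([p[0],p[1],1.]));return T[:3,3],d/np.linalg.norm(d)
def plane(r,z): o,d=r;return o+d*(z-o[2])/d[2]
def tri(rs):
    A=sum(np.eye(3)-np.outer(d,d) for o,d in rs);b=sum((np.eye(3)-np.outer(d,d))@o for o,d in rs)
    x=np.linalg.solve(A,b);return x,[np.linalg.norm(np.cross(x-o,d)) for o,d in rs]
E
python3 - <<'E'
from h import *
P={"holeFL":((88,222),(62,163)),"holeFR":((187,418),(70,365)),"holeBR":((693,260),(730,303)),"holeBL":((550,97),(641,115)),
"jawtop":((250,100),(241,46)),"jawbot":((259,182),(248,137)),"jawmid":((254,140),(245,92)),"cartop":((497,172),(482,150)),"carmid":((501,215),(485,200)),
"bear":((364,168),(384,156)),"anviltopR":((437,150),(470,120)),"spacer":((147,238),(113,183)),"sm":((205,352),(118,304))}
np.set_printoptions(precision=1,suppress=True)
for k,(a,b) in P.items():
    a=((a[0]+.5)/4.7-.5+170,(a[1]+.5)/4.7-.5+135);b=((b[0]+.5)/4.4-.5+185,(b[1]+.5)/4.4-.5+155)
    ra,rb=ray("scene",a),ray("side",b);x,e=tri([ra,rb]);print(k,x,np.array(e),"z12:",plane(ra,12),plane(rb,12),"z62",plane(ra,62)[:2],plane(rb,62)[:2])
E
```

```text
holeFL [402.8 281.2  14.1] [0.3 0.3] z12: [403.6 284.   12. ] [402.5 284.2  12. ] z62 [389.3 226. ] [403.8 203.1]
holeFR [399.8 135.   11.5] [0.3 0.3] z12: [399.9 134.8  12. ] [399.7 133.9  12. ] z62 [385.9  89.2] [401.2  67.5]
holeBR [662.  121.7  17.9] [0.6 0.6] z12: [666.9 127.6  12. ] [664.3 128.7  12. ] z62 [630.7  82.6] [639.9  62.8]
holeBL [666.7 272.6  15.6] [0.3 0.3] z12: [669.6 277.   12. ] [668.2 277.9  12. ] z62 [633.1 219.6] [643.4 197.4]
jawtop [484.4 258.5  79.1] [1.4 1.4] z12: [517.7 344.9  12. ] [493.7 377.2  12. ] z62 [493.9 281.9] [486. 287.]
jawbot [483.3 246.5  38.9] [0.6 0.6] z12: [494.5 276.8  12. ] [487.5 291.4  12. ] z62 [472.7 219.4] [480.4 209.6]
jawmid [484.4 255.   57.6] [0.7 0.7] z12: [505.9 310.8  12. ] [490.7 332.3  12. ] z62 [483.1 250.6] [483.3 246.4]
cartop [568.6 159.5  77.5] [1.2 1.2] z12: [611.3 231.1  12. ] [590.1 261.1  12. ] z62 [579.7 177.5] [573.  182.3]
carmid [568.1 151.9  58.1] [0.3 0.3] z12: [596.5 199.3  12. ] [583.  220.6  12. ] z62 [566.1 148.3] [566.6 145.7]
bear [545.1 256.2  17.9] [1. 1.] z12: [549.2 264.   12. ] [545.8 264.   12. ] z62 [522.8 207.7] [533.1 184.9]
anviltopR [575.5 228.8  44.8] [3.8 3.8] z12: [591.1 261.3  12. ] [590.  287.8  12. ] z62 [561.2 205.2] [572.9 206.3]
spacer [424.  251.2  19.6] [0.1 0.1] z12: [426.4 259.6  12. ] [424.2 263.4  12. ] z62 [410.2 203.6] [423.3 184.3]
sm [421.  166.3  16.1] [0.5 0.5] z12: [422.8 170.9  12. ] [420.7 171.4  12. ] z62 [406.9 122.4] [420.2 101.3]
```

```bash
python3 - <<'E'
from h import *
np.set_printoptions(precision=0,suppress=True)
for n,p in [("scene",(300,250)),("scene",(210,250)),("scene",(240,375)),("side",(290,255)),("side",(280,340)),("side",(152,370))]: print(n,p,plane(ray(n,p),0),plane(ray(n,p),150))
for a,b in [((432,193),(440,222)),((392,248),(362,268)),((308,235),(290,258))]: print(tri([ray("scene",a),ray("side",b)]))
E
python3 - <<'E'
from station import *
import cv2
cv2.imwrite("pics/w0.png",camera("wrist"))
E
```

```text
scene (300, 250) [543.  -2.   0.] [ 467. -103.  150.]
scene (210, 250) [378.  76.   0.] [342. -43. 150.]
scene (240, 375) [ 331. -175.    0.] [ 306. -233.  150.]
side (290, 255) [545.  76.   0.] [ 508. -102.  150.]
side (280, 340) [496. -98.   0.] [ 473. -226.  150.]
side (152, 370) [ 326. -119.    0.] [ 351. -241.  150.]
(array([ 667., -144.,  215.]), [np.float64(7.2167425968388335), np.float64(7.216742596838831)])
(array([ 566., -183.,  191.]), [np.float64(0.09425767161377539), np.float64(0.09425767161389963)])
(array([520., -49., 102.]), [np.float64(1.7607838904960895), np.float64(1.7607838904961939)])
```

View pics/w0.png

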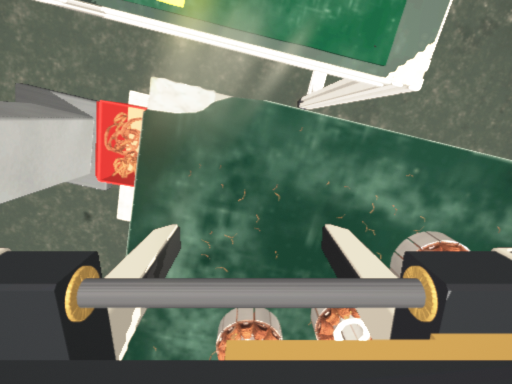

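Request:
drive_tool(
  targets="0 0 0.06 0 0 0 0; 0 0 0.06 0 0 0 0; 0.028 0.054 0 0 0 4.2 0; 0.028 0.054 0 0 0 4.2 0; 0.028 0.054 0 0 0 4.2 0; 0.028 0.054 0 0 0 4.2 0; 0.028 0.054 0 0 0 4.2 0; 0.028 0.054 0 0 0 4.2 0; 0.018 0.055 0 0 0 4.2 0; 0.018 0.055 0 0 0 4.2 0",
  squeeze=30,
)

```text
clock: 1.4
position: [366.0, -270.8, 349.7]
tcp_rot: [[0.0, 0.687, 0.727], [-0.0, 0.727, -0.687], [-1.0, -0.0, 0.0]]
wrist_force: [0.6, 0.3, 0.8]
gripper_width: 46.6
```

Request:
drive_tool(
  targets="0.018 0.055 0 0 0 4.2 0; 0.018 0.055 0 0 0 4.2 0; 0.018 0.055 0 0 0 4.2 0; 0.018 0.055 0 0 0 4.2 0; 0.008 0.051 -0.02 0 0 4.2 0; 0.008 0.051 -0.02 0 0 4.2 0; 0.008 0.051 -0.02 0 0 4.2 0; 0.008 0.051 -0.02 0 0 4.2 0; 0.008 0.051 -0.02 0 0 4.2 0; 0.008 0.047 -0.02 0 0 4.2 0",
)

```text
clock: 2.65
position: [485.7, 250.9, 228.8]
tcp_rot: [[-0.0, 0.024, 1.0], [-0.0, 1.0, -0.024], [-1.0, -0.0, -0.0]]
wrist_force: [0.4, -0.3, 0.0]
gripper_width: 47.0
```

Run:
```python
from station import *
import cv2
s=state();print(s["clock"],s["position"],s["tcp_rot"],s["q"])
import numpy as np
np.savez("w1.npz",p=s["position"],R=s["tcp_rot"])
cv2.imwrite("pics/w1.png",camera("wrist"))
```

```text
2.65 [485.67027119 250.9407358  228.78332024] [[-1.19302503e-04  2.40105299e-02  9.99711699e-01]
 [-1.08166510e-04  9.99711700e-01 -2.40105429e-02]
 [-9.99999987e-01 -1.10999843e-04 -1.16670972e-04]] [ -6.25199986  26.15050478 -37.64524111 113.54845368  21.49427533
  47.2792199  -57.28719446]
```

View pics/w1.png

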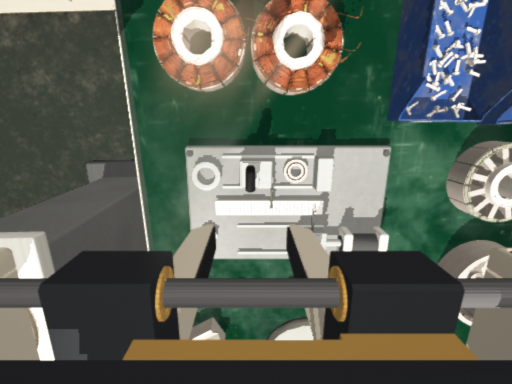

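Run:
```python
import cv2
a=cv2.imread("pics/w1.png")[135:270,180:400];cv2.imwrite("pics/w1c.png",cv2.resize(a,None,fx=3.6,fy=3.6,interpolation=cv2.INTER_CUBIC))
```

```text
(no output)
```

View pics/w1c.png

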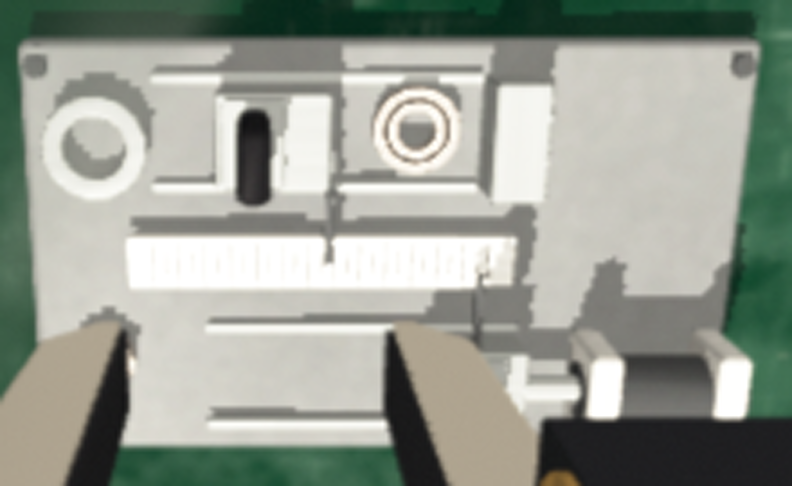

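```bash
cat >> h.py <<'E'
def wT(p,R):
    T=np.eye(4);T[:3,:3]=R;T[:3,3]=p;return T@camera_model("wrist")["T_tool_cam"]
E
python3 - <<'E'
from h import *
np.set_printoptions(precision=1,suppress=True)
d=np.load("w1.npz");T=wT(d["p"],d["R"])
c=lambda u,v:((u+.5)/3.6-.5+180,(v+.5)/3.6-.5+135)
for n,p,z in [("jawtop-y",(254,204),78),("jaw +y base",(254,109),38),("FLhole",(36,65),12),("BLhole",(742,65),12),("FLcorner",(22,42),12),("BLcorner",(757,42),12),("FRcorner",(40,443),12),("ring",(417,130),21),("anvil front y+",(497,83),38),("anvil front y-",(495,202),38),("jawptr",(330,262),28),("carptr",(484,253),28),("spacer",(94,148),21),("ringL",(373,130),21),("ringR",(461,130),21)]:
    print(n,plane(ray("wrist",c(*p),T),z))
a=tri([ray("wrist",c(254,155),T),ray("scene",(170+254/4.7,135+140/4.7)),ray("side",(185+245/4.4,155+92/4.4))]);print(a)
E
```

```text
jawtop-y [483.9 246.   78. ]
jaw +y base [484.4 270.1  38. ]
FLhole [402.9 284.5  12. ]
BLhole [667.6 278.2  12. ]
FLcorner [398.4 293.1  12. ]
BLcorner [672.3 286.6  12. ]
FRcorner [391.4 127.4  12. ]
ring [544.8 258.   21. ]
anvil front y+ [569.8 277.3  38. ]
anvil front y- [570.9 234.1  38. ]
jawptr [511.8 209.4  28. ]
carptr [570.  211.6  28. ]
spacer [424.1 254.1  21. ]
ringL [528.5 258.4  21. ]
ringR [561.2 257.7  21. ]
(array([485.1, 256.9,  55.3]), [np.float64(1.0100703816735686), np.float64(1.2368737292691026), np.float64(0.3274640575429791)])
```

Request:
drive_tool(
  targets="-0.0015 0.0065 -0.04 0 0 0 0; 0 0 -0.05 0 0 0 0; 0 0 -0.05 0 0 0 0; 0 0 -0.025 0 0 0 0; 0 0 -0.01 0 0 0 0; 0 0 0 0 0 0 0.4; 0 0 0 0 0 0 1; 0 0 0 0 0 0 1; 0 0 0 0 0 0 1",
  squeeze=30,
)

```text
clock: 3.82
position: [484.6, 255.7, 55.3]
tcp_rot: [[0.001, 0.027, 1.0], [0.0, 1.0, -0.027], [-1.0, 0.0, 0.001]]
wrist_force: [-0.9, -0.4, 4.7]
gripper_width: 11.8
```

Run:
```python
from station import *
import cv2
s=state();print(s["clock"],s["position"],s["wrist_force"],s["gripper_width"])
import numpy as np
np.savez("w2.npz",p=s["position"],R=s["tcp_rot"])
cv2.imwrite("pics/w2.png",cv2.resize(camera("wrist"),None,fx=1.5,fy=1.5))
```

```text
3.825 [484.56651046 255.74671327  55.34661924] [-0.85960965 -0.38041047  4.71803844] 11.843252165454198
```

View pics/w2.png

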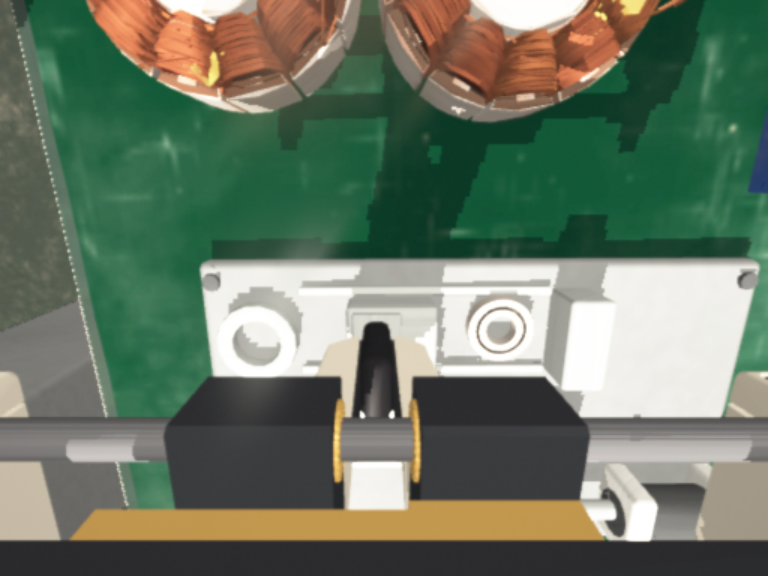

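Request:
drive_tool(
  targets="0.005 0 0 0 0 0 1; 0.006 0 0 0 0 0 1; 0.006 -0.0005 0 0 0 0 1; 0.005 0 0 0 0 0 1; 0.002 0 0 0 0 0 1; 0 0 0 0 0 0 1",
)

```text
clock: 4.62
position: [508.4, 255.2, 55.3]
tcp_rot: [[0.001, 0.027, 1.0], [-0.0, 1.0, -0.027], [-1.0, -0.0, 0.001]]
wrist_force: [-0.9, -1.6, 7.4]
gripper_width: 11.8
```

Request:
drive_tool(
  targets="0.001 0 0 0 0 0 1; 0.001 0 0 0 0 0 1; 0 0 0 0 0 0 1",
)

```text
clock: 5.0
position: [510.0, 255.2, 55.4]
tcp_rot: [[0.001, 0.026, 1.0], [-0.0, 1.0, -0.026], [-1.0, -0.0, 0.001]]
wrist_force: [-2.0, -1.0, 7.7]
gripper_width: 11.8
```

Request:
drive_tool(
  targets="0.001 0 0 0 0 0 1; 0.0005 0 0 0 0 0 1; 0 0 0 0 0 0 1",
)

```text
clock: 5.38
position: [511.1, 255.2, 55.3]
tcp_rot: [[-0.0, 0.026, 1.0], [-0.0, 1.0, -0.026], [-1.0, -0.0, -0.0]]
wrist_force: [-3.9, -1.5, 9.5]
gripper_width: 12.0
```

Request:
drive_tool(
  targets="0.001 0 0 0 0 0 1; 0.001 0 0 0 0 0 1; 0 0 0 0 0 0 1",
)

```text
clock: 5.75
position: [511.4, 255.2, 55.3]
tcp_rot: [[-0.002, 0.025, 1.0], [-0.001, 1.0, -0.025], [-1.0, -0.001, -0.002]]
wrist_force: [-8.2, -1.2, 13.1]
gripper_width: 11.6
```

Request:
drive_tool(
  targets="0.001 0 0 0 0 0 1; 0.001 0 0 0 0 0 1; 0 0 0 0 0 0 1",
)

```text
clock: 6.12
position: [511.7, 255.1, 55.3]
tcp_rot: [[-0.004, 0.024, 1.0], [-0.002, 1.0, -0.024], [-1.0, -0.002, -0.004]]
wrist_force: [-15.8, -1.6, 17.4]
gripper_width: 11.6
```

Request:
drive_tool(
  targets="0 0 0 0 0 0 0; 0 0 0 0 0 0 0; 0 0 0 0 0 0 0; 0 0 0.04 0 0 0 0; 0 0 0.05 0 0 0 0; 0 0 0.05 0 0 0 0; 0 0 0 0 0 0 0",
)

```text
clock: 7.0
position: [517.4, 256.3, 198.2]
tcp_rot: [[0.006, 0.027, 1.0], [0.003, 1.0, -0.027], [-1.0, 0.003, 0.006]]
wrist_force: [0.1, -0.3, 0.2]
gripper_width: 46.4
```

Run:
```python
from station import *
import cv2
s=state();print(s["clock"],s["position"],s["wrist_force"],s["gripper_width"])
import numpy as np
np.savez("w3.npz",p=s["position"],R=s["tcp_rot"])
a=camera("wrist");cv2.imwrite("pics/w3.png",a)
cv2.imwrite("pics/w3c.png",cv2.resize(a[120:270,150:400],None,fx=3.2,fy=3.2,interpolation=cv2.INTER_CUBIC))
```

```text
7.0 [517.42084221 256.29026033 198.16007377] [ 0.120135   -0.29156578  0.15694022] 46.366495949491
```

View pics/w3c.png

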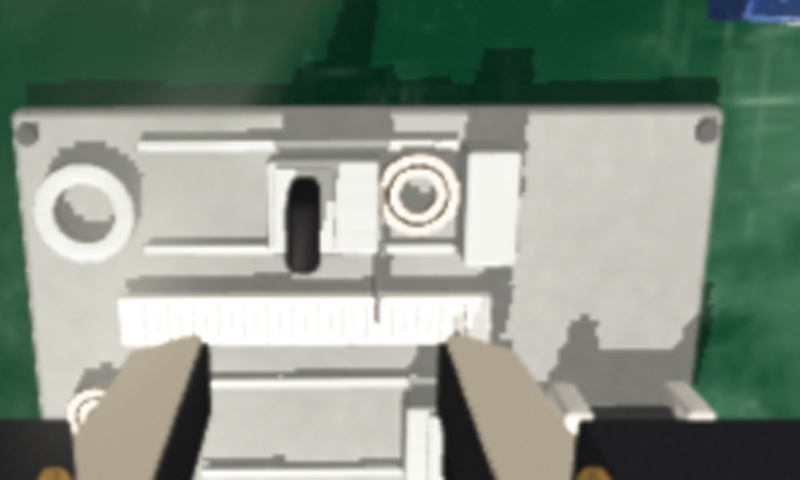

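Request:
drive_tool(
  targets="0.025 -0.05 0.01 0 0 0 0; 0.026 -0.051 0.01 0 0 0 0; 0 0 0 0 0 0 0; 0 0 0 0 0 0 0",
)

```text
clock: 7.55
position: [566.0, 154.2, 213.3]
tcp_rot: [[-0.002, 0.027, 1.0], [-0.0, 1.0, -0.027], [-1.0, -0.0, -0.002]]
wrist_force: [-0.6, 0.3, 0.2]
gripper_width: 46.4
```

Run:
```python
from station import *
import cv2
s=state();print(s["clock"],s["position"],s["wrist_force"],s["tcp_rot"])
import numpy as np
np.savez("w4.npz",p=s["position"],R=s["tcp_rot"])
a=camera("wrist");cv2.imwrite("pics/w4.png",a)
cv2.imwrite("pics/w4c.png",cv2.resize(a[100:260,110:360],None,fx=3.2,fy=3.2,interpolation=cv2.INTER_CUBIC))
```

```text
7.55 [566.00320874 154.16689759 213.33230578] [-0.61067763  0.28844817  0.18919803] [[-1.93652943e-03  2.70040495e-02  9.99633448e-01]
 [-5.63309025e-05  9.99635318e-01 -2.70042092e-02]
 [-9.99998123e-01 -1.08604700e-04 -1.93430205e-03]]
```

View pics/w4c.png

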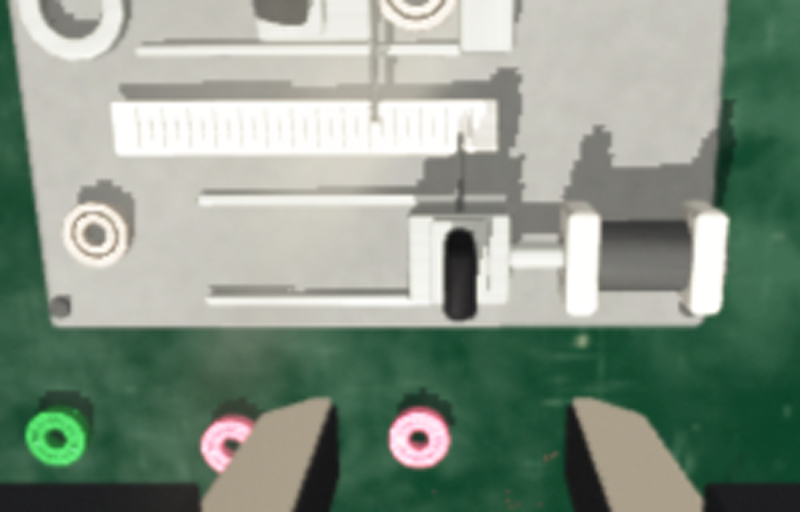

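Run:
```python
from h import *
np.set_printoptions(precision=1,suppress=True)
d=np.load("w4.npz");T=wT(d["p"],d["R"])
c=lambda u,v:((u+.5)/3.2-.5+110,(v+.5)/3.2-.5+100)
for n,p,z in [("gtop-y",(459,321),78),("gbase",(460,228),38),("jawptr",(375.5,120),28),("carptr",(461.5,135),28),("FRhole",(60,306),12),("bracket front top",(564,210),50),("small",(96,234),21)]:
    print(n,plane(ray("wrist",c(*p),T),z))
print(tri([ray("wrist",c(459,275),T),ray("scene",(170+501/4.7,135+215/4.7)),ray("side",(185+485/4.4,155+200/4.4))]))
```

```text
gtop-y [567.1 143.3  78. ]
gbase [568.3 168.4  38. ]
jawptr [537.2 209.   28. ]
carptr [569.8 202.5  28. ]
FRhole [398.6 134.7  12. ]
bracket front top [606.5 176.3  50. ]
small [421.8 166.7  21. ]
(array([568.8, 153.6,  55.8]), [np.float64(1.4824605428585682), np.float64(1.3076427562143167), np.float64(0.19273689811048803)])
```

Request:
drive_tool(
  targets="0.002 0.001 -0.04 0 0 0 0.35; 0 0 -0.05 0 0 0 0.35; 0 0 -0.04 0 0 0 0.35; 0 0 -0.02 0 0 0 0.35; 0 0 -0.009 0 0 0 0.35; 0 0 0 0 0 0 0.6; 0 0 0 0 0 0 1; 0 0 0 0 0 0 1; 0 0 0 0 0 0 1",
  squeeze=45,
)

```text
clock: 8.72
position: [568.7, 155.7, 56.5]
tcp_rot: [[0.001, 0.026, 1.0], [0.001, 1.0, -0.026], [-1.0, 0.001, 0.001]]
wrist_force: [-3.3, 1.3, 6.7]
gripper_width: 11.7
```

Run:
```python
from station import *
import cv2
s=state();print(s["clock"],s["position"],s["wrist_force"],s["gripper_width"])
import numpy as np
np.savez("w5.npz",p=s["position"],R=s["tcp_rot"])
a=camera("wrist");cv2.imwrite("pics/w5.png",a)
cv2.imwrite("pics/w5c.png",cv2.resize(a[140:290,110:360],None,fx=3.2,fy=3.2,interpolation=cv2.INTER_CUBIC))
```

```text
8.725 [568.72807489 155.6732787   56.48853573] [-3.32429293  1.25161473  6.69635048] 11.66825426464038
```

View pics/w5c.png

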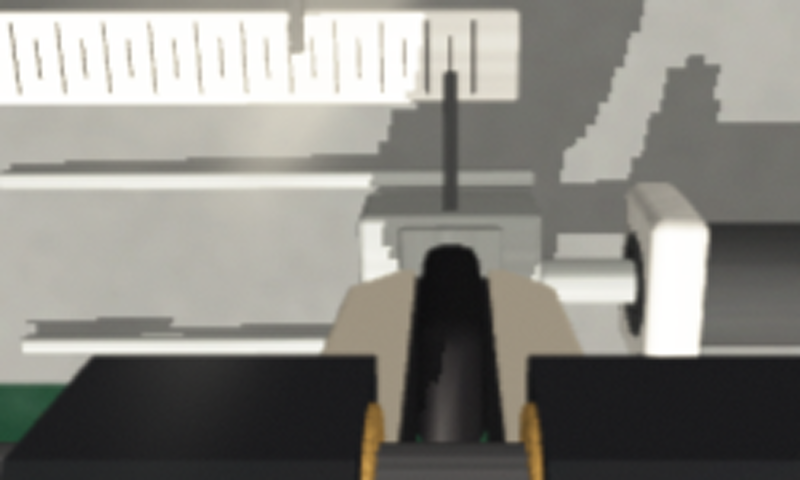

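Request:
drive_tool(
  targets="-0.004 0 0 0 0 0 1; -0.006 0 0 0 0 0 1; -0.006 0.0005 0 0 0 0 1; -0.006 0 0 0 0 0 1; -0.005 0.0005 0 0 0 0 1; -0.004 0 0 0 0 0 1; 0 0 0 0 0 0 1; 0 0 0 0 0 0 1; 0 0 0 0 0 0 1",
)

```text
clock: 9.9
position: [540.6, 156.4, 56.5]
tcp_rot: [[0.005, 0.028, 1.0], [0.001, 1.0, -0.028], [-1.0, 0.001, 0.005]]
wrist_force: [9.7, -0.3, 1.7]
gripper_width: 11.5
```

```bash
cat > look.py <<'E'
from h import *
import cv2,sys
s=state();print(s["clock"],s["position"],s["wrist_force"],s["gripper_width"])
n=sys.argv[1];np.savez(n+".npz",p=s["position"],R=s["tcp_rot"])
a=camera("wrist");cv2.imwrite(f"pics/{n}.png",a)
cv2.imwrite(f"pics/{n}c.png",cv2.resize(a[130:230,180:330],None,fx=5,fy=5,interpolation=cv2.INTER_CUBIC))
E
python3 look.py w6
```

```text
9.9 [540.58447948 156.36279446  56.5177052 ] [ 9.71741153 -0.33109738  1.65720335] 11.464296260518346
```

View pics/w6c.png

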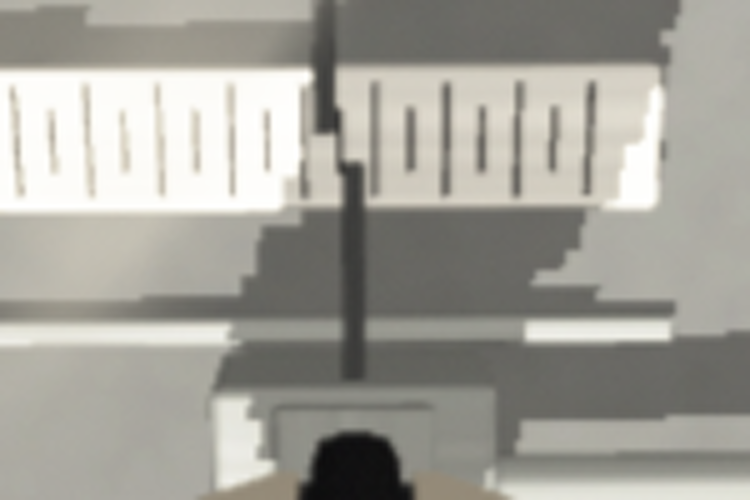

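```bash
cat > gap.py <<'E'
from h import *
import sys,cv2
n=sys.argv[1];rj,rc=[tuple(map(int,x.split(","))) for x in sys.argv[2:4]] # row,guess col in crop px (5x)
a=cv2.imread(f"pics/{n}.png").astype(float).mean(2);d=np.load(n+".npz");T=wT(d["p"],d["R"])
P=[]
for (v,u) in (rj,rc):
    y=int(v/5+130);x0=int(u/5+180)
    row=a[y-1:y+2,x0-6:x0+7].mean(0);w=np.clip(np.median(row)-10-row,0,None);k=np.abs(np.arange(13)-6)<=4
    x=x0-6+(w*k*np.arange(13)).sum()/(w*k).sum();print(np.round(row),round(x,2),y);P.append(plane(ray("wrist",(x,y),T),28))
yaw=np.deg2rad(-1.4);e=np.array([np.cos(yaw),np.sin(yaw),0]);print(P,"carriage ahead of jaw by",e@(P[1]-P[0]))
E
python3 gap.py w6 115,327 175,353
```

```text
[246. 173. 178. 155.  95.  67.  64.  65.  67. 147. 198. 210. 211.] 245.16 153
[199. 199. 197. 174. 112.  70.  62.  65.  99. 166. 130. 142. 186.] 250.16 165
[array([537.54468966, 210.10833567,  28.        ]), array([540.65775976, 201.96085665,  28.        ])] carriage ahead of jaw by 3.3112014771892198
```

Request:
drive_tool(
  targets="-0.002 0 0 0 0 0 1; -0.0015 0 0 0 0 0 1; 0 0 0 0 0 0 1; 0 0 0 0 0 0 1; 0 0 0 0 0 0 1",
)

```text
clock: 10.58
position: [537.3, 156.5, 56.5]
tcp_rot: [[0.005, 0.028, 1.0], [0.002, 1.0, -0.028], [-1.0, 0.002, 0.005]]
wrist_force: [9.5, -0.5, 0.1]
gripper_width: 11.8
```

```bash
python3 look.py w7; python3 gap.py w7 115,345 175,350
```

```text
10.575 [537.26668814 156.47215333  56.51158741] [ 9.52890609 -0.4782267   0.05762461] 11.839443239924
[205. 154. 109. 176. 155.  93.  65.  63.  65.  77. 178. 208. 211.] 249.63 153
[166. 118. 171. 190. 134.  76.  62.  64.  96. 173. 196. 198. 199.] 250.26 165
[array([537.22045743, 210.14007567,  28.        ]), array([537.41357301, 202.07411508,  28.        ])] carriage ahead of jaw by 0.3901269156829578
```

View pics/w7c.png

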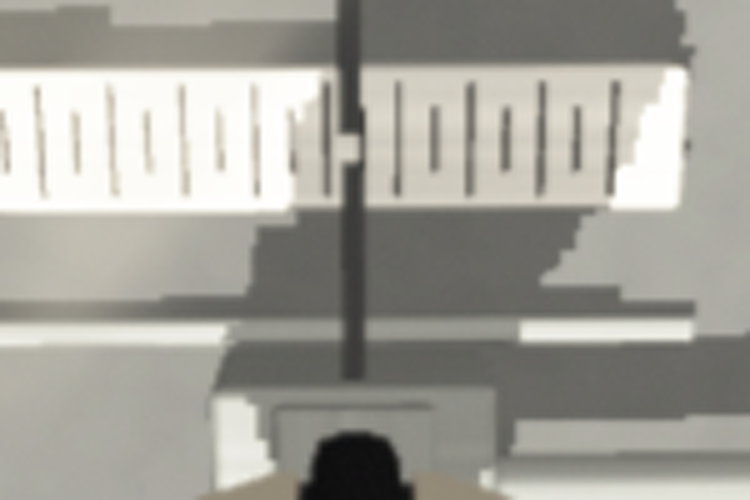

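Request:
drive_tool(
  targets="-0.0003 0 0 0 0 0 1; 0 0 0 0 0 0 1; 0 0 0 0 0 0 1; 0 0 0 0 0 0 1; 0 0 0 0 0 0 1; 0 0 0 0 0 0 1; 0 0 0 0 0 0 1; 0 0 0 0 0 0 1",
)

```text
clock: 11.62
position: [537.1, 156.5, 56.5]
tcp_rot: [[0.005, 0.028, 1.0], [0.002, 1.0, -0.028], [-1.0, 0.002, 0.005]]
wrist_force: [9.9, 0.1, 1.0]
gripper_width: 11.6
```

```bash
python3 look.py w8; python3 gap.py w8 115,350 175,350
python3 - <<'E'
from station import *
import cv2
a=camera("scene");cv2.imwrite("pics/s8.png",cv2.resize(a[120:260,170:340],None,fx=4,fy=4,interpolation=cv2.INTER_CUBIC))
E
```

```text
11.625 [537.09743412 156.45431709  56.5083138 ] [9.93065924 0.08982485 1.01896435] 11.597846862642752
[176. 114. 175. 175. 111.  67.  61.  60.  61. 145. 197. 210. 211.] 250.34 153
[191. 128. 169. 190. 134.  77.  62.  65.  93. 161. 192. 198. 198.] 250.29 165
[array([537.52957172, 210.1096412 ,  28.        ]), array([537.27539536, 202.05632513,  28.        ])] carriage ahead of jaw by -0.057340428651131654
```

View pics/w8.png

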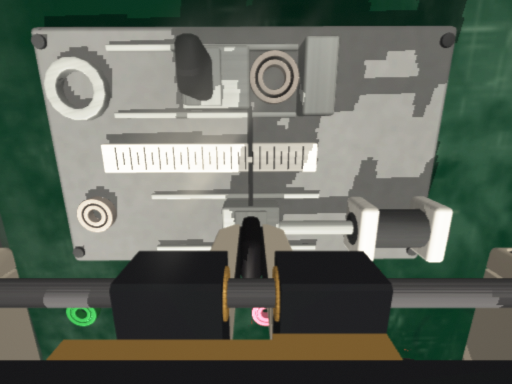

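View pics/s8.png

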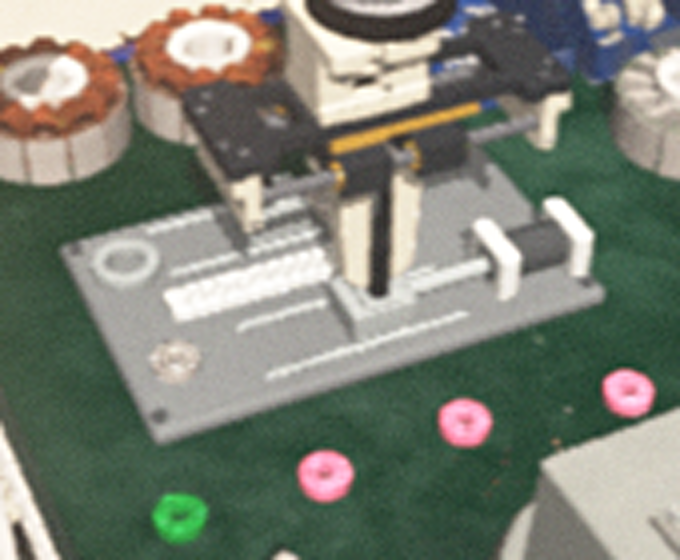

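The jaw at (215,75) is shut on the large bearing at (274,76). The pointers line up at column 250, and both spares are where they started.

```bash
python3 -c "
from station import *
print(finish_job())"
```

```text
the job is handed in; nothing more can be done
None
```

The spring checker is set up and the job is handed in, at about 11.7 s on the clock, still holding the carriage at the mark.

- **Jaw:** I gripped it by its upright plate and slid it about 27 mm away from the robot. It shut on the large bearing against the anvil. I pushed until the wrist force reached about 16 N with almost no further movement, then let go. Later pictures show the jaw still shut on the bearing.
- **Carriage:** I gripped it with a 45 N squeeze and pulled it out about 31.6 mm. The last wrist picture puts the two pointers within 0.1 mm of each other. The spring pulled at about 9.9 N, and the pose barely changed (0.2 mm, about my final nudge) over the last second of holding.
- **Spares:** the spacer and the small bearing look to be in the same place as at the start.

**Disagreements:** the carriage travel from the arm's position reads about 0.4 mm short of the 32 mm expected for the bearing, and the pointer distance before the pull read about 32.7 mm. Both are within the calibration error, so I set the carriage by the direct pointer comparison. The wrist also read up to 17 N vertically while I was pressing the jaw shut; I did not find out why, but it disappeared on release.

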